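# Refit a laser corner mirror on its three seats and clamp it

## Task

Refit the laser's mirror: draw the mirror cell out of the low rack by its projecting square end, stand it on its feet on the white board and let go, then take it by its handle and lower it gently into the well of the mirror housing, nose to the narrow end, until all three ball feet sit fully home between their pins and it cannot rock. Then swing the hold-down lever over and press it down until its rubber foot bears firmly on the handle. Keep the cell level throughout, do not drop it or strike it hard, and leave the tape, the spanner, the tin and the carton near the work where they are.

Things in the scene. Friction and masses are not known exactly. Their poses are not given: they have to be found in the camera images.
- cell: Mirror cell (mm): aluminium plate 120 long (x), 60 wide (y), z = 26 to 38, copper mirror beneath, dark bow handle on top. Origin under the plate's middle, level with the bottoms of its three ball feet. The -x end is square; the last 24 at +x narrow to a tongue 32 wide, the nose. 0.4 to 0.65 kg, balanced near the middle. Starts on its feet on the rack's lower board, square end towards the robot.
- cell_end (a point): Middle of the plate's square end face: (-60, 0, 32) in the cell's frame (mm). At the start the square end sticks out about 40 to 50 in front of the rack's upper board; the plate's two long edges can be gripped there across the 60 width.
- cell_handle (a point): Middle of the cell's handle bar: (0, 0, 66) in the cell's frame (mm). The bar is 50 long (x), 18 wide (y), z = 60 to 74, on a post 14 long, 16 wide at each end. At the start the upper board hides most of it.
- foot_nose (a point): Bottom of the ball foot (16 mm dia) under the nose: (45, 0, 0) in the cell's frame (mm).
- foot_left (a point): Bottom of the left ball foot near the square end: (-45, 20, 0) in the cell's frame (mm).
- foot_right (a point): Bottom of the right ball foot near the square end: (-45, -20, 0) in the cell's frame (mm).
- shelf: Low two-board steel rack, fixed, dark grey, 240 mm wide (y). Origin: middle of its footprint on the table, front to -x. Lower board x = -95 to 95, top at z = 16; upper board x = -35 to 95, underside z = 105, top 119, stock on it from x = 0 back, up to z = 192; 12 mm posts at the upper board's corners. The handle top clears the upper board by 15.
- pad: Clean white board, fixed, 200 (x) by 120 (y) by 12 mm thick; origin at the middle of its underside.
- mount: Mirror housing on its stand, fixed, aluminium (mm). Origin: middle of its footprint on the table. Rim 162 by 100 at z = 125; in it a well 40 deep of the plate's outline with 5 to spare all round (no room for fingers): x = -65 to 65, 70 wide, only 42 wide beyond x = 41 for the nose. A seated cell has the housing's axes, its origin at (0, 0, 89), handle top at z = 163.
- seat_nose: Seat for the nose foot, in the well: two parallel smooth 10 mm steel pins with axes 19 mm apart; the ball settles between them, drawn in from up to about 5 mm off. Origin: where the bottom of a seated foot lies, (45, 0, 89) in the housing's frame.
- seat_left: The same kind of seat for the left foot; origin at (-45, 20, 89) mm in the housing's frame.
- seat_right: The same kind of seat for the right foot; origin at (-45, -20, 89) mm in the housing's frame.
- clamp (a joint): Hold-down lever's angle (rad): 0 = level over the housing's middle, shut; 1.57 upright; starts at 1.7 to 2.0, leaning back past the housing's -x end (limit 2.05). Hinge along the housing's y at (-92, 0, 179) mm, in a bracket 40 wide at x = -112 to -82. Lever: steel bar 16 wide, 12 thick, to 125 from the hinge, rubber grip at the end. Stiff hinge (0.25 N m): stays where left.
- lever_foot: Rubber foot (16 mm dia) under the lever, 92 mm from the hinge; origin at its bearing face, 16 mm off the bar's middle line. It meets the top of a seated cell's handle when the lever is about level.
- clamp_end (a point): Point on the lever's grip, 113 mm from the hinge, on the bar's outer side (the side to push on to shut it; the top side when shut).
- tape: Bystander: roll of tape lying flat, 100 dia x 36 high (mm).
- spanner: Bystander: open-ended spanner lying flat, 170 long (mm).
- tin: Bystander: round steel tin, 84 dia x 100 high (mm).
- carton: Bystander: small cardboard carton, 80 x 54 x 46 high, beside the cell on the rack's lower board (mm).
Not all that is in view belongs to the job. What is shaped like the cell but purple is not meant. Leave any orange look-alike of the pad alone.

How it is judged:
By the outcome, as a careful person would: the job done as asked, in the order asked, and still so for the second after the job is handed in, with the robot touching nothing.
It also fails if it takes over 67 s, if anything falls off the work surface, if the arm or the gripper's body presses on something with over 40 N, if the wrist force passes 120 N, or if a joint passes its speed limit or range.

## Robot

A 6-joint arm with a two-finger parallel gripper is mounted at the origin on the work surface. World frame = base frame: x ahead of the robot, y to its left, z up, the work surface at z = 0. Lengths are in m, angles in rad, forces in N, time in s.
With the tool pointing down it reaches from about 0.35 to 0.975 m from the base axis. Payload 4.9 kg.
Tool frame: the origin (TCP) lies where the fingers leave the gripper's body, on its centre line; the fingertips stand 73 mm ahead of it and the grasp point (between the pads) lies 54 mm ahead of it; z points along the fingers, y is the direction in which the jaws open and shut (so a half turn about z gives the same grasp; the last joint's range is limited). The gripper opens to 85 mm and grips with 20 to 120 N. Pads are 22 mm wide; open, the fingers measure 114 mm over their backs; the gripper's body (76 mm by 85 mm) begins 54 mm behind the grasp point. The pads swing forward as they close: fully open they stand 13 mm farther back than shut.
Start: joints at [1.115, 0.053, 1.613, -0, 1.476, -0.119], TCP at [0.207, 0.59, 0.304] pointing down, gripper open.
Joint ranges: [-3.01, 3.01], [-1.01, 2.22], [0.06, 2.58], [-1.02, 4.17], [0.09, 2.62], [-3.14, 3.14]. Speed limits (rad/s): [2.57, 2.57, 3.14, 3.14, 3.14, 3.14].

## Interface

Orientations are given as a rotation vector (axis times angle).
In Python, from station import monitor, vision, workorder gives the robot as it stands.
- The arm moves only by the tool arm_command, never from a script. Its argument "rows" is text: rows parted by semicolons, each of 6 numbers parted by spaces: the shift along the world's x, y, z in mm, then the turn, a rotation vector about the world's x, y, z in degrees. In form: tx ty tz wx wy wz; .... A call has 1 to 12 rows; each row is the pose to reach, as a shift and turn from the pose measured when the call began; what a row does not reach only later rows make up. A row lasts 1/8 s, in which the tool goes at most 62.5 mm and 10.7 degrees, less where a joint would pass 70% of its speed; a pose out of reach is approached as far as the arm can. A call with a gripper value outside its range is refused whole. "jaw" is the opening, from 0 (shut) to 1 (fully open), set as the call begins (left out, the last holds). The fingers move at their own pace and stop on an object; "squeeze" is the grip in N (left out, the last holds). Time passes only in rows, so rows that repeat a pose let the fingers close. It gives the time, the measured TCP pose, the force and the opening at its end, in the units of the state.
- monitor.get_obs(): the state, without advancing time (a new reading comes with each control period).
- vision.get_image(name): name is "scene" or "top" or "wrist"; returns a dict with "frame" (480x640x3 uint8, red, green, blue), "vfov" (degrees; the focal length in pixels is half the picture's height over the tangent of half this angle, whatever the lens; pixels are square), "cx", "cy" (the principal point, pixels), "distortion" ([k1, k2, p1, p2, k3] as OpenCV has them; the pictures are not rectified), "R" (3x3) and "t" (3): a world point X has camera coordinates R X + t; the wrist camera has in their place "T_tool_cam" (4x4, takes a point from camera to tool coordinates, whose origin is the TCP and whose axes are the flange's). Camera axes: x right, y down, z forward; pixel columns grow to the right and rows downward; lengths in m; the calibration is good to about 2 mm. A picture is of the moment at which its call begins: read the wrist's pose just before it. There is no depth.
- workorder.finish_job(): hands the job in, once; it reports no verdict.
The state is a dict: "t": time; "q": joint angles; "dq": joint speeds; "effort": joint torques, N m; "tool_pos": TCP position; "tool_rot": TCP orientation; "contact_force": force on the tool from outside, world axes, zero at the start; "wrist_torque": the same for the moment, N m; "opening": finger opening in m.
Only numpy, scipy, OpenCV 4.12 (cv2) and the standard library are available. Lean on these libraries where they do the work, as an engineer would, in place of code of your own. Each camera call takes 0.05 s, during which the arm holds its last target. There are 200 camera calls.

## Working session

There is one attempt and no reset: what is moved stays moved. The work goes in short steps, Python scripts to look and compute and a tool call to move; the robot and the scene stay as the last step left them, time stands still between calls to the robot, and variables do not carry over. Pictures are saved under pics/ and viewed, about 8 in all and at most 12, crops included, and the job is handed in when it is done.

Besides the shell and the picture viewer there is one more tool, called after "Call:" by a JSON object that holds its "method" and its "body". arm_command: Moves the arm, as the interface text tells. Its arguments: {"type":"object","properties":{"rows":{"type":"string"},"jaw":{"type":"number"},"squeeze":{"type":"number"}},"required":["rows"]}

```bash
mkdir -p pics; ls; cat > h.py <<'E'
import numpy as np, cv2
from scipy.spatial.transform import Rotation as Ro
from station import monitor, vision, workorder
def cam(name):
    o=monitor.get_obs(); d=vision.get_image(name); 
    h=d["frame"].shape[0]; f=h/2/np.tan(np.radians(d["vfov"])/2)
    d["K"]=np.array([[f,0,d["cx"]],[0,f,d["cy"]],[0,0,1]]); d["D"]=np.array(d["distortion"],float)
    if "R" not in d or d["R"] is None:
        T=np.eye(4); T[:3,:3]=Ro.from_rotvec(o["tool_rot"]).as_matrix(); T[:3,3]=o["tool_pos"]
        W=T@np.array(d["T_tool_cam"]); d["R"]=W[:3,:3].T; d["t"]=-W[:3,:3].T@W[:3,3]
    d["R"]=np.array(d["R"]); d["t"]=np.array(d["t"])
    return d
def ray(d,px):
    p=cv2.undistortPoints(np.array(px,float).reshape(-1,1,2),d["K"],d["D"]).reshape(-1,2)
    r=np.c_[p,np.ones(len(p))]@d["R"]; return -d["R"].T@d["t"], r
def onz(d,px,z):
    c,r=ray(d,px); return c+r*((z-c[2])/r[:,2])[:,None]
def proj(d,X):
    return cv2.projectPoints(np.array(X,float).reshape(-1,3),cv2.Rodrigues(d["R"])[0],d["t"],d["K"],d["D"])[0].reshape(-1,2)
def tri(d1,p1,d2,p2):
    c1,r1=ray(d1,[p1]);c2,r2=ray(d2,[p2]);r1=r1[0];r2=r2[0]
    s=np.linalg.lstsq(np.c_[r1,-r2],c2-c1,rcond=None)[0]
    a=c1+s[0]*r1;b=c2+s[1]*r2; return (a+b)/2,np.linalg.norm(a-b)
def save(d,n,box=None,k=1):
    im=cv2.cvtColor(d["frame"],cv2.COLOR_RGB2BGR)
    if box: im=im[box[1]:box[3],box[0]:box[2]]
    cv2.imwrite("pics/"+n+".png",cv2.resize(im,None,fx=k,fy=k,interpolation=cv2.INTER_CUBIC))
E
python3 - <<'E'
from h import *
import pickle
o=monitor.get_obs(); print(o)
for n in("top","scene","wrist"):
    d=cam(n); save(d,n+"0"); pickle.dump(d,open(n+"0.pkl","wb")); print(n,d["K"][0,0],d["D"],-d["R"].T@d["t"],d["R"][2])
    if n=="wrist": print(np.array(d["T_tool_cam"]).round(3))
E
```

```text
pics
{'t': 0.0, 'q': array([ 1.11498993e+00,  5.33533006e-02,  1.61428447e+00, -5.94334527e-06,
        1.47598431e+00, -1.19004790e-01]), 'dq': array([ 4.29847725e-04, -4.77903132e-04,  8.29119769e-05, -1.97397049e-03,
        3.11578567e-03,  5.45087713e-04]), 'effort': array([ 1.44610326e-04, -3.93690634e+01, -3.70167124e+01, -1.29260175e-04,
        7.43972138e-03, -1.11121028e-05]), 'tool_pos': array([0.20633974, 0.58946044, 0.30267076]), 'tool_rot': array([-5.26453146e-01, -3.09658902e+00,  3.05914876e-03]), 'contact_force': array([-0.07570909, -0.18851837, -0.56262684]), 'wrist_torque': array([-0.00792246,  0.0206831 ,  0.00689392]), 'opening': 0.0853396633546111}
top 510.8176114937227 [-0.00188669  0.          0.          0.          0.        ] [ 0.22971959 -0.02506076  1.55501614] [ 0.15133039  0.01321168 -0.98839494]
scene 502.6363784268149 [-0.09682469  0.          0.          0.          0.        ] [ 1.16863218 -0.37923526  0.86500359] [-0.66312823  0.3350336  -0.66933806]
wrist 420.48446270773627 [0.03038226 0.         0.         0.         0.        ] [0.14572277 0.61122959 0.37210372] [ 0.24468555 -0.08700292 -0.96569119]
[[ 0.001 -0.966 -0.26   0.064]
 [ 1.     0.001  0.001  0.   ]
 [-0.    -0.26   0.966 -0.069]
 [ 0.     0.     0.     1.   ]]
```

View pics/top0.png

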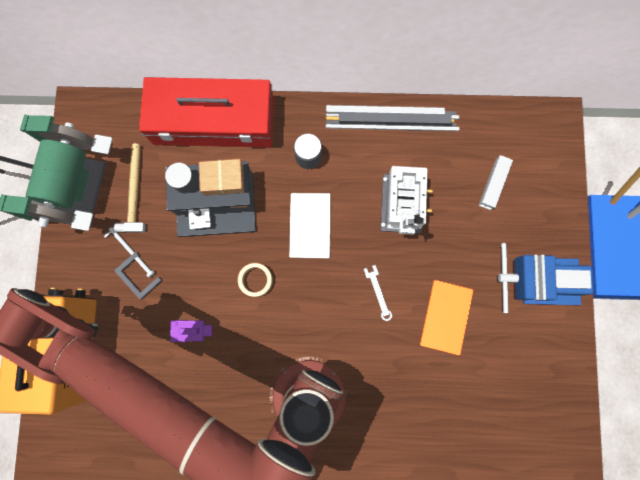

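View pics/scene0.png

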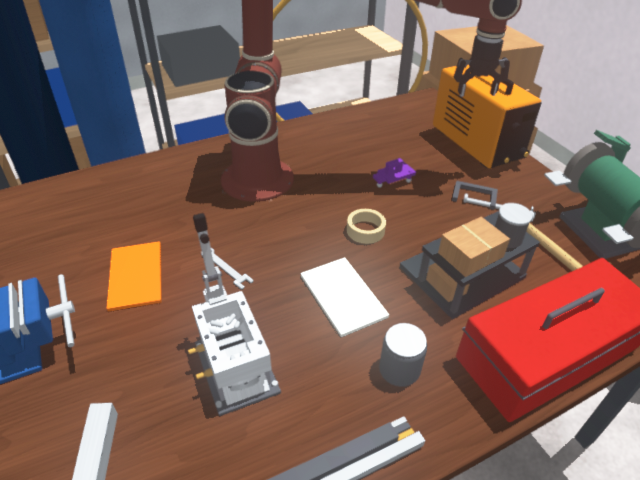

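Top view: rack with the grey cell's end at about (200,218); white pad at (310,225); mount at (405,200), lever towards the robot; tape (255,280); spanner (378,293); tin (308,152). The purple look-alike is at (190,330) and the orange one at (447,317). The grey/white cell on the rack and the white board fit the description. I'll confirm this in one crop.

```bash
python3 - <<'E'
from h import *
import pickle
d=pickle.load(open("top0.pkl","rb")); save(d,"topcrop",(160,140,445,250),2.8)
# coarse
for n,p,z in [("cell end",(199,228),.016+.038),("pad",(310,225),.012),("mount",(405,200),.125),("tape",(255,280),.036),("tin",(308,148),.1),("shelf front L",(178,236),.016),("shelf front R",(256,232),.016)]: print(n,onz(d,[p],z).round(3))
hsv=cv2.cvtColor(d["frame"],cv2.COLOR_RGB2HSV)
m=((hsv[...,1]<40)&(hsv[...,2]>190)).astype(np.uint8)
for c in cv2.findContours(m,cv2.RETR_EXTERNAL,cv2.CHAIN_APPROX_SIMPLE)[0]:
    if cv2.contourArea(c)>150:
        r=cv2.minAreaRect(c); X=onz(d,cv2.boxPoints(r),.012); print(np.round(r[0]),cv2.contourArea(c),X.round(3).tolist())
E
```

```text
cell end [[0.485 0.34  0.054]]
pad [[0.51  0.009 0.012]]
mount [[ 0.569 -0.263  0.125]]
tape [[0.336 0.168 0.036]]
tin [[0.726 0.02  0.1  ]]
shelf front L [[0.465 0.412 0.016]]
shelf front R [[0.484 0.174 0.016]]
[ 10. 446.] 1051.5 [[-0.073, 0.9, 0.012], [-0.071, 0.841, 0.012], [-0.25, 0.821, 0.012], [-0.252, 0.878, 0.012]]
[616. 389.] 7266.5 [[0.307, -0.843, 0.012], [0.31, -0.979, 0.012], [-0.199, -0.944, 0.012], [-0.202, -0.814, 0.012]]
[573. 278.] 553.5 [[0.391, -0.736, 0.012], [0.393, -0.838, 0.012], [0.342, -0.836, 0.012], [0.34, -0.734, 0.012]]
[378. 293.] 348.0 [[0.381, -0.155, 0.012], [0.394, -0.191, 0.012], [0.234, -0.246, 0.012], [0.221, -0.21, 0.012]]
[254. 280.] 757.0 [[0.385, 0.222, 0.012], [0.387, 0.131, 0.012], [0.293, 0.127, 0.012], [0.291, 0.217, 0.012]]
[509. 278.] 300.5 [[0.262, -0.558, 0.012], [0.469, -0.576, 0.012], [0.468, -0.631, 0.012], [0.26, -0.612, 0.012]]
[128. 226.] 186.5 [[0.505, 0.614, 0.012], [0.507, 0.527, 0.012], [0.482, 0.526, 0.012], [0.48, 0.612, 0.012]]
[ 22. 263.] 2609.5 [[0.233, 0.936, 0.012], [0.509, 0.97, 0.012], [0.512, 0.83, 0.012], [0.237,
[... 999 characters left out ...]
1, 0.654, 0.012]]
[308. 146.] 484.5 [[0.801, 0.065, 0.012], [0.803, -0.014, 0.012], [0.724, -0.016, 0.012], [0.722, 0.062, 0.012]]
[392. 127.] 289.5 [[0.827, -0.032, 0.012], [0.837, -0.032, 0.012], [0.837, -0.449, 0.012], [0.827, -0.448, 0.012]]
[611. 156.] 3675.5 [[0.878, -0.843, 0.012], [0.882, -1.019, 0.012], [0.632, -1.002, 0.012], [0.628, -0.83, 0.012]]
[385. 109.] 625.5 [[0.879, -0.031, 0.012], [0.901, -0.031, 0.012], [0.901, -0.406, 0.012], [0.879, -0.405, 0.012]]
[ 26. 133.] 1842.5 [[0.688, 0.998, 0.012], [0.883, 1.015, 0.012], [0.88, 0.84, 0.012], [0.686, 0.826, 0.012]]
[319.  54.] 57468.5 [[0.866, 1.013, 0.012], [1.243, 1.059, 0.012], [1.286, -1.047, 0.012], [0.912, -1.021, 0.012]]
```

View pics/topcrop.png

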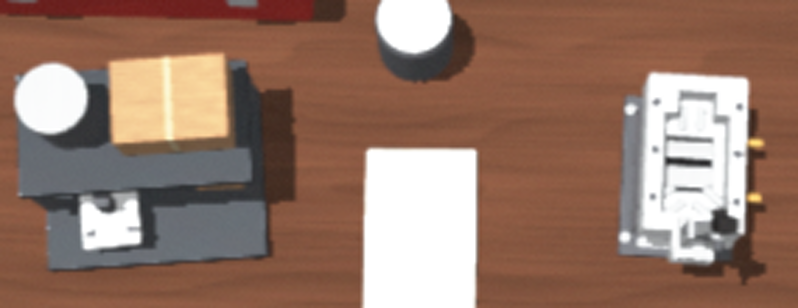

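```bash
cat >> h.py <<'E'
def Rt(psi,el):   # tool pointing along azimuth psi (deg), el deg below horizontal, jaws horizontal
    p,e=np.radians([psi,el]); z=np.array([np.cos(e)*np.cos(p),np.cos(e)*np.sin(p),-np.sin(e)]); y=np.array([-np.sin(p),np.cos(p),0])
    return np.c_[np.cross(y,z),y,z]
def rel(R,pos=None,grasp=None):
    o=monitor.get_obs(); R0=Ro.from_rotvec(o["tool_rot"]).as_matrix()
    if grasp is not None: pos=np.array(grasp)-R[:,2]*.054
    w=Ro.from_matrix(R@R0.T).as_rotvec(degrees=True)
    print("t",round(o["t"],2),"shift",((pos-o["tool_pos"])*1000).round(1),"turn",w.round(2),np.linalg.norm(w).round(1))
E
python3 - <<'E'
from h import *
rel(Rt(5,45),pos=[.385,.33,.164])
E
```

```text
t 0.15 shift [ 178.6 -259.5 -139. ] turn [ -5.56 -44.99  23.06] 50.9
```

Call:
{"method": "arm_command", "body": {"rows": "30 -43 -23 -0.9 -7.5 3.8; 60 -86 -46 -1.8 -15 7.7; 90 -130 -70 -2.8 -22.5 11.5; 120 -173 -93 -3.7 -30 15.4; 150 -216 -116 -4.6 -37.5 19.2; 179 -260 -139 -5.6 -45 23; 179 -260 -139 -5.6 -45 23; 179 -260 -139 -5.6 -45 23", "jaw": 1, "squeeze": 100}}

```text
t: 1.15
tool_pos: [0.3857, 0.3299, 0.1647]
tool_rot: [-0.1, 2.354, 0.043]
contact_force: [0.0, 0.4, 0.8]
opening: 0.0857
```

```bash
python3 - <<'E'
from h import *
import pickle
rel(Rt(5,45),pos=[.385,.33,.164])
d=cam("wrist"); save(d,"w1"); pickle.dump(d,open("w1.pkl","wb")); print(-d["R"].T@d["t"])
E
```

```text
t 1.15 shift [-0.7  0.1 -0.7] turn [-0.06  0.04  0.1 ] 0.1
[0.2914372  0.32165959 0.16701543]
```

View pics/w1.png

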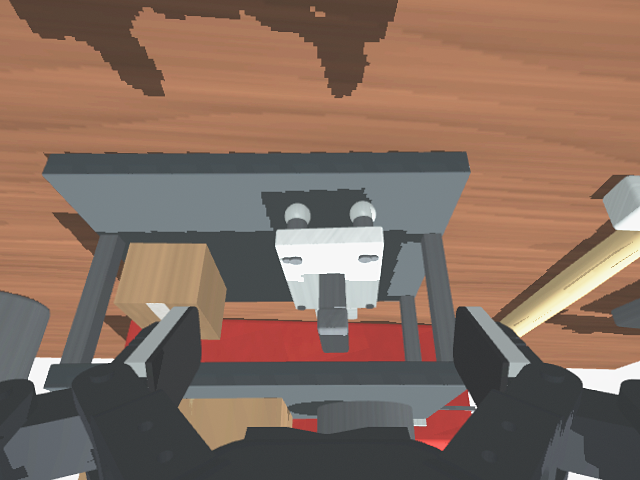

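```bash
python3 - <<'E'
from h import *
import pickle
d=pickle.load(open("w1.pkl","rb"))
f=onz(d,[(297,214),(363,212)],.024); print("feet",f.round(4),np.linalg.norm(f[0]-f[1]))
c=onz(d,[(276,230),(384,228)],.042); print("bottom corners",c.round(4),np.linalg.norm(c[0]-c[1]))
v=f[0]-f[1]; print("yaw",np.degrees(np.arctan2(-v[1],-v[0]))-0, np.degrees(np.arctan2(v[0],-v[1])))
b=onz(d,[(45,153),(468,151)],.016); print("front edge top?",b.round(4),np.linalg.norm(b[0]-b[1]))
b=onz(d,[(45,172),(469,171)],.016); print("front edge top?",b.round(4),np.linalg.norm(b[0]-b[1]))
save(d,"w1c",(255,190,405,350),5)
g=cv2.cvtColor(d["frame"],cv2.COLOR_RGB2GRAY); print(g[200:290:2,330])
E
```

```text
feet [[0.5053 0.3222 0.024 ]
 [0.4998 0.3619 0.024 ]] 0.04007422177617885
bottom corners [[0.4956 0.3107 0.042 ]
 [0.4884 0.3711 0.042 ]] 0.06085315258193509
yaw 97.95955081603398 7.959550816033987
front edge top? [[0.472  0.1908 0.016 ]
 [0.4511 0.4094 0.016 ]] 0.21964285197501546
front edge top? [[0.488  0.1833 0.016 ]
 [0.4666 0.416  0.016 ]] 0.2337145885614829
[ 72  73  73  73  72  72  74  73  72  73  73  73  73  68 191 218 222 224
 219 215 221 226 248 247 247 247 247 247 247 247 247 247 247 247 247 247
 255  90  98  99  99  99  98  99  98]
```

View pics/w1c.png

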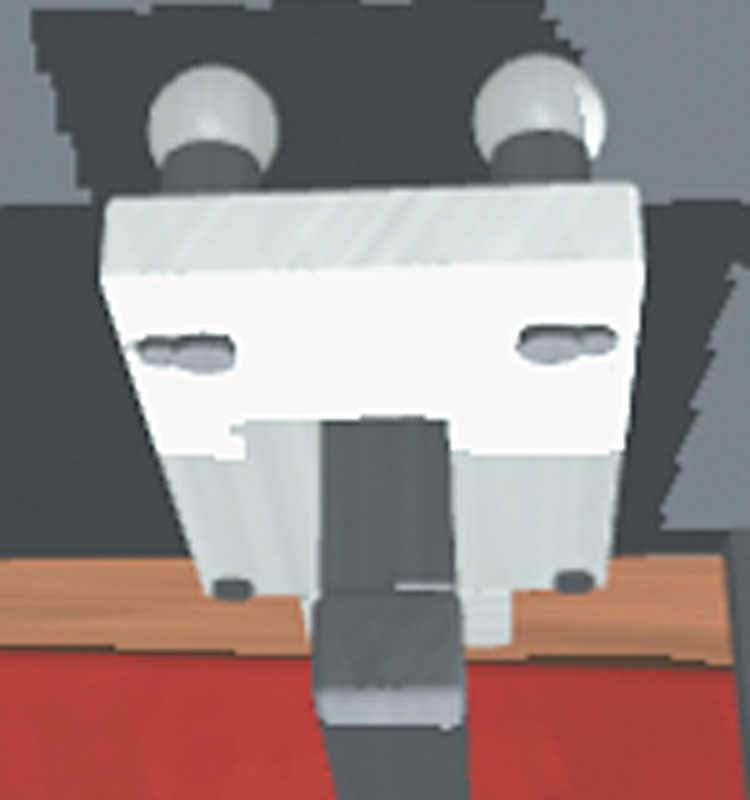

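```bash
python3 - <<'E'
from h import *
import pickle
d=pickle.load(open("w1.pkl","rb"))
c=onz(d,[(275.2,245),(384,243)],.054); print("top corners",c.round(4),np.linalg.norm(c[0]-c[1]),c.mean(0))
R=Rt(7,45)
rel(R,grasp=np.array([.511,.343,.048])-R[:,2]*.06)
rel(R,grasp=np.array([.511,.343,.048])+R[:,2]*.003)
E
```

```text
top corners [[0.4916 0.311  0.054 ]
 [0.4845 0.3695 0.054 ]] 0.05887517961767863 [0.48807584 0.34026625 0.054     ]
t 1.2 shift [ 44.9   2.4 -37.1] turn [-0.12  0.11  2.05] 2.1
t 1.2 shift [ 89.1   7.8 -81.7] turn [-0.12  0.11  2.05] 2.1
```

Call:
{"method": "arm_command", "body": {"rows": "22 1 -18 0 0 1; 45 2.5 -37 0 0 2; 60 4.5 -52 0 0 2; 75 6 -67 0 0 2; 85 7 -77 0 0 2; 89 8 -82 0 0 2; 89 8 -82 0 0 2; 89 8 -82 0 0 2"}}

```text
t: 2.2
tool_pos: [0.4751, 0.3395, 0.0846]
tool_rot: [-0.142, 2.349, 0.063]
contact_force: [-0.5, 0.2, 0.2]
opening: 0.0852
```

```bash
python3 - <<'E'
from h import *
o=monitor.get_obs(); print(o["contact_force"])
d=cam("wrist"); save(d,"w2")
E
```

```text
[-0.45789171  0.15970789  0.22615026]
```

View pics/w2.png

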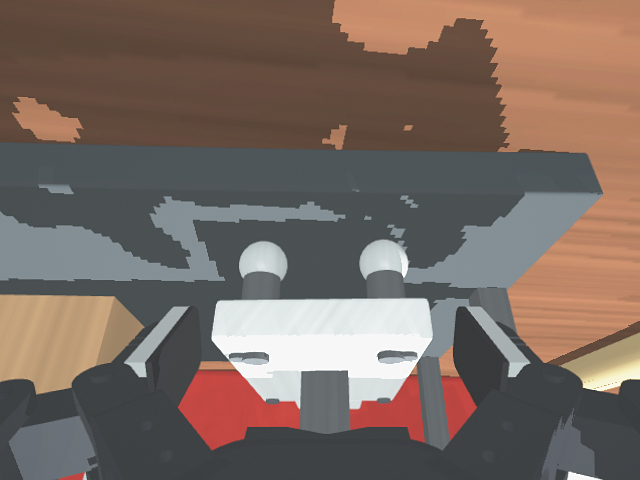

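The wrist view shows the plate end, columns 212–432, centred between the fingers at about 200 and 456. The cell is right and the carton is clear, so I'm closing.

Call:
{"method": "arm_command", "body": {"rows": "0 -1.5 0 0 0 0; 0 -1.5 0 0 0 0; 0 -1.5 0 0 0 0; 0 -1.5 0 0 0 0; 0 -1.5 0 0 0 0; 0 -1.5 0 0 0 0; 0 -1.5 0 0 0 0", "jaw": 0, "squeeze": 110}}

```text
t: 3.12
tool_pos: [0.4754, 0.3381, 0.0855]
tool_rot: [-0.142, 2.348, 0.063]
contact_force: [-4.4, -0.3, 6.9]
opening: 0.0584
```

Call:
{"method": "arm_command", "body": {"rows": "0 0 1.5 0 0 0; 0 0 3 0 0 0; 0 0 5 0 0 0; 0 0 5 0 0 0; 0 0 5 0 0 0"}}

```text
t: 3.75
tool_pos: [0.4752, 0.3379, 0.09]
tool_rot: [-0.142, 2.349, 0.063]
contact_force: [0.2, 0.1, -5.4]
opening: 0.0581
```

```bash
python3 - <<'E'
from h import *
o=monitor.get_obs(); print(o["contact_force"],o["wrist_torque"])
d=cam("wrist"); save(d,"w3",(140,130,540,430),2)
E
```

```text
[ 0.16283988  0.08530373 -5.4014361 ] [-0.19440804  1.1659936   0.00903422]
```

View pics/w3.png

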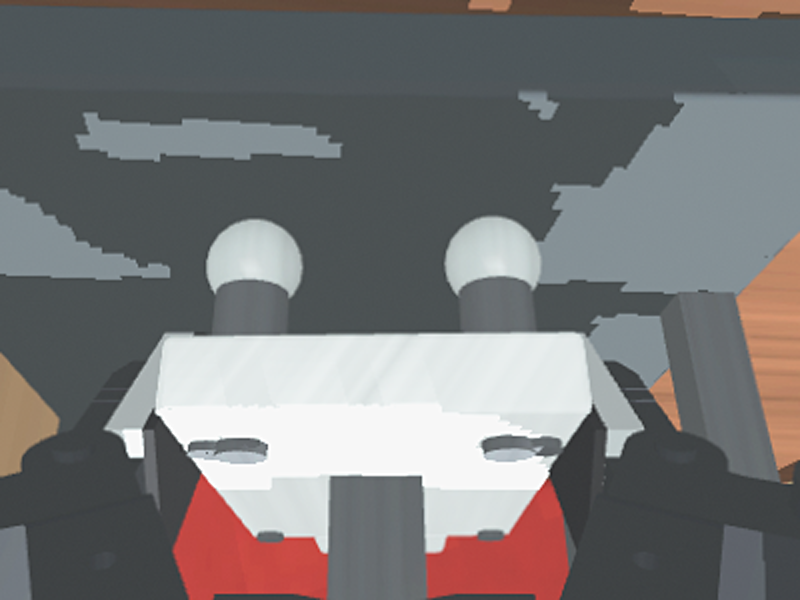

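The full weight, 5.4 N, is carried and the plate sits squarely in the pads. Drawing it out.

Call:
{"method": "arm_command", "body": {"rows": "-10 -1 2 0 0 0; -25 -3 3 0 0 0; -45 -5 3 0 0 0; -65 -8 3 0 0 0; -85 -10 5 0 0 0; -102 -12 10 0 0 0; -114 -14 20 0 0 0; -118 -18 35 0 0 0; -118 -30 50 0 0 0; -118 -50 60 0 0 0; -115 -75 65 0 0 0; -110 -102 68 0 0 0"}}

```text
t: 5.3
tool_pos: [0.364, 0.2352, 0.1575]
tool_rot: [-0.144, 2.35, 0.062]
contact_force: [0.0, 0.3, -5.9]
opening: 0.0581
```

```bash
python3 - <<'E'
from h import *
o=monitor.get_obs(); print(o["contact_force"],o["wrist_torque"])
R=Rt(0,45)
rel(R,grasp=[.472,.0125,.100])
rel(R,grasp=[.472,.0125,.049])
d=cam("scene"); save(d,"s2",(260,120,520,320),3)
E
```

```text
[ 0.03167522  0.31801618 -5.94507775] [-0.1701338   1.12624479 -0.01359034]
t 5.3 shift [  69.9 -222.7  -19.3] turn [-0.12  0.16 -7.04] 7.0
t 5.3 shift [  69.9 -222.7  -70.3] turn [-0.12  0.16 -7.04] 7.0
```

View pics/s2.png

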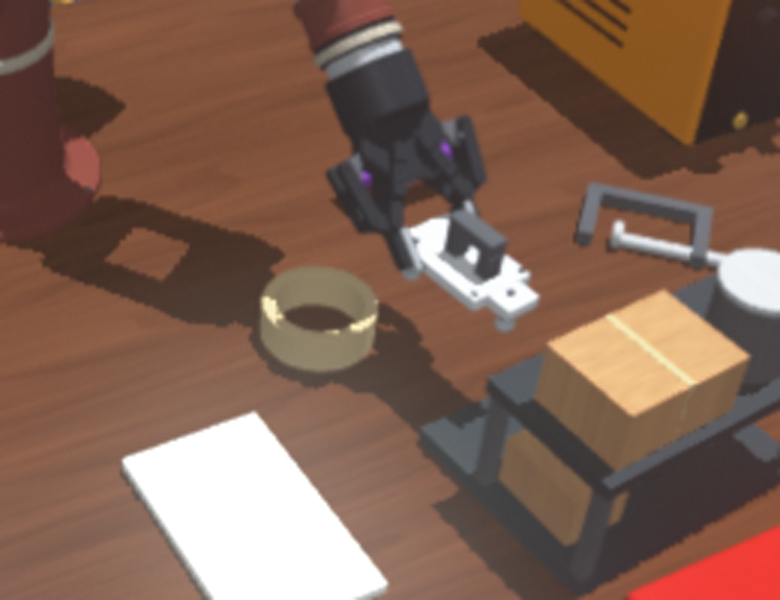

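Call:
{"method": "arm_command", "body": {"rows": "5 -20 0 0 0 -0.5; 15 -60 0 0 0 -1.5; 25 -100 0 0 0 -3; 40 -140 0 0 0 -5; 55 -175 0 0 0 -6; 65 -205 -5 0 0 -7; 70 -223 -20 0 0 -7; 70 -223 -40 0 0 -7; 70 -223 -55 0 0 -7; 70 -223 -65 0 0 -7; 70 -223 -70 0 0 -7; 70 -223 -72 0 0 -7"}}

```text
t: 6.85
tool_pos: [0.4358, 0.0104, 0.0848]
tool_rot: [0.002, 2.356, -0.001]
contact_force: [0.5, -0.3, -6.0]
opening: 0.0575
```

Call:
{"method": "arm_command", "body": {"rows": "0 0 -1 0 0 0; 0 0 -2 0 0 0; 0 0 -2.5 0 0 0; 0 0 -2.5 0 0 0"}}

```text
t: 7.35
tool_pos: [0.4357, 0.0105, 0.0823]
tool_rot: [0.002, 2.356, -0.001]
contact_force: [0.0, 1.4, -4.9]
opening: 0.0579
```

Call:
{"method": "arm_command", "body": {"rows": "0 0 -0.5 0 0 0; 0 0 -1 0 0 0; 0 0 -1 0 0 0; 0 0 -1 0 0 0"}}

```text
t: 7.85
tool_pos: [0.4361, 0.0104, 0.0818]
tool_rot: [0.002, 2.355, -0.001]
contact_force: [-1.9, 1.3, -0.9]
opening: 0.0579
```

Call:
{"method": "arm_command", "body": {"rows": "0 0 -0.3 0 0 0; 0 0 -0.3 0 0 0; 0 0 -0.3 0 0 0; 0 0 -0.3 0 0 0; 0 0 -0.3 0 0 0; -10 0 10 0 0 0; -30 0 30 0 0 0; -60 0 60 0 0 0; -90 0 90 0 0 0; -90 0 110 0 0 0; -90 0 130 0 0 0", "jaw": 1}}

```text
t: 9.22
tool_pos: [0.4015, 0.0132, 0.2184]
tool_rot: [0.003, 2.383, -0.005]
contact_force: [-0.2, -1.0, 0.7]
opening: 0.0857
```

```bash
python3 - <<'E'
from h import *
import pickle
rel(Rt(0,90),pos=[.40,.012,.32])
for n in("top","wrist"):
    d=cam(n); pickle.dump(d,open(n+"3.pkl","wb")); save(d,n+"3")
    if n=="top": t=d
    else: w=d
# montage
A=cv2.resize(cv2.imread("pics/wrist3.png"),(400,300)); 
t3=cv2.imread("pics/top3.png"); B=cv2.resize(t3[180:260,270:345],(375,400),interpolation=cv2.INTER_CUBIC); C=cv2.resize(t3[155:245,370:440],(350,450)); 
M=np.zeros((600,800,3),np.uint8); M[:300,:400]=A; M[300:600,:375]=B[:300]; M[:450,430:780]=C; cv2.imwrite("pics/m3.png",M)
E
```

```text
t 9.22 shift [ -1.5  -1.2 101.6] turn [ 0.22 43.46  0.14] 43.5
```

View pics/m3.png

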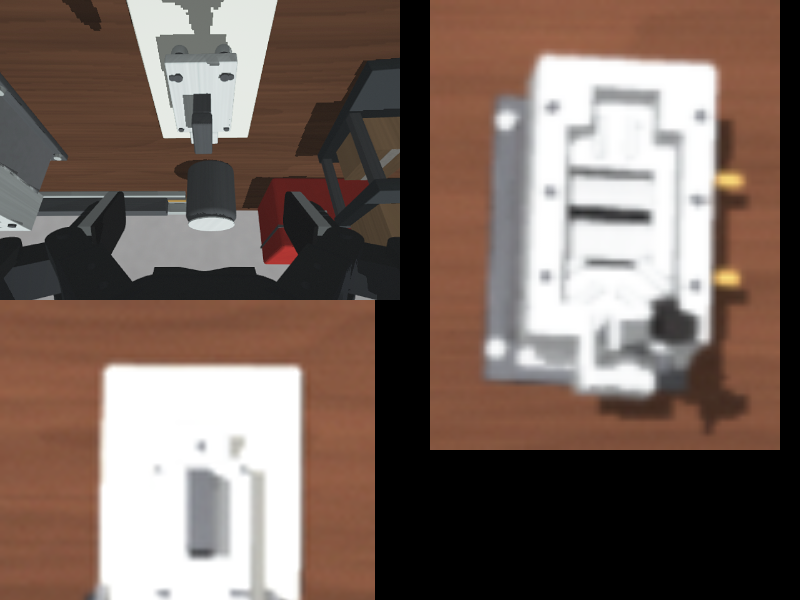

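Call:
{"method": "arm_command", "body": {"rows": "5 0 20 0 8 0; 15 0 40 0 17 0; 30 0 60 0 26 0; 45 0 70 0 35 0; 65 0 75 0 43.5 0; 75 -1 75 0 43.5 0; 75 -1 75 0 43.5 0; 75 -1 75 0 43.5 0"}}

```text
t: 10.32
tool_pos: [0.4749, 0.0125, 0.2913]
tool_rot: [-0.002, -3.14, 0.006]
contact_force: [0.2, -0.2, -0.1]
opening: 0.0855
```

```bash
python3 - <<'E'
from h import *
import pickle
d=cam("wrist"); pickle.dump(d,open("w4.pkl","wb")); save(d,"w4")
rel(Rt(-3,90),pos=[.57,-.263,.42])
E
```

```text
t 10.38 shift [  95.1 -275.5  128.4] turn [ 0.22 -0.07 -2.94] 3.0
```

Call:
{"method": "arm_command", "body": {"rows": "10 -20 40 0 0 0; 25 -50 80 0 0 0; 40 -90 115 0 0 -1; 55 -135 128 0 0 -1; 70 -180 128 0 0 -2; 80 -220 128 0 0 -3; 90 -255 128 0 0 -3; 95 -275 128 0 0 -3; 95 -275 128 0 0 -3; 95 -275 128 0 0 -3"}}

```text
t: 11.62
tool_pos: [0.5696, -0.2614, 0.42]
tool_rot: [-0.082, -3.14, 0.006]
contact_force: [0.1, -0.4, 0.4]
opening: 0.0854
```

```bash
python3 - <<'E'
from h import *
import pickle
d=cam("wrist"); pickle.dump(d,open("w5.pkl","wb")); save(d,"w5")
A=cv2.imread("pics/w4.png"); B=cv2.imread("pics/w5.png")
M=np.hstack([A[40:440,170:470],B[40:440,120:520]]); print(M.shape)
cv2.imwrite("pics/m5.png",cv2.resize(M,None,fx=1.14,fy=1.14,interpolation=cv2.INTER_CUBIC))
E
```

```text
(400, 700, 3)
```

View pics/m5.png

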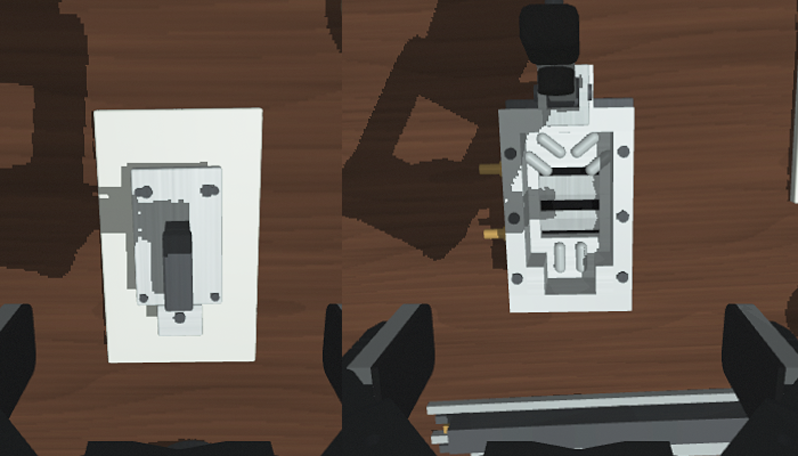

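```bash
python3 - <<'E'
from h import *
import pickle
a=pickle.load(open("w4.pkl","rb")); b=pickle.load(open("w5.pkl","rb"))
A=lambda P:[(x/1.14+170,y/1.14+40) for x,y in P]
B=lambda P:[(x/1.14-180,y/1.14+40) for x,y in P]
def show(n,X):
    print(n,(X*1000).round(1)[:,:2].tolist(),"sides",[np.linalg.norm(X[i]-X[(i+1)%len(X)]).round(4) for i in range(len(X))])
show("plate rear",onz(a,A([(133,168),(221,167)]),.050))
show("bar top",onz(a,A([(163,249),(191,249),(193,310),(165,310)]),.086))
show("pad",onz(a,A([(94,110),(262,108),(255,361),(109,362)]),.012))
X=onz(b,B([(511,312),(632,311),(634,107),(498,109)]),.125); show("rim",X); 
show("well nose",onz(b,B([(546,293),(597,293)]),.125))
# edge scans in w5: gray rows/cols
g=cv2.cvtColor(b["frame"],cv2.COLOR_RGB2GRAY).astype(int)
def edges(line,off,th=18): 
    dd=np.diff(line); return [(off+i+.5,int(dd[i])) for i in range(len(dd)) if abs(dd[i])>th]
for r in (190,230,270,285,295): print("row",r,edges(g[r,250:390],250))
for c in (290,300,322,345,365): print("col",c,edges(g[120:330,c],120)[-9:])
E
```

```text
plate rear [[451.1, -17.9], [450.4, 39.1]] sides [np.float64(0.057), np.float64(0.057)]
bar top [[494.9, 2.4], [494.9, 19.2], [534.4, 20.7], [534.4, 3.3]] sides [np.float64(0.0168), np.float64(0.0395), np.float64(0.0174), np.float64(0.0395)]
pad [[415.4, -48.1], [414.0, 70.0], [612.1, 73.2], [613.3, -44.9]] sides [np.float64(0.1181), np.float64(0.1982), np.float64(0.1182), np.float64(0.198)]
rim [[668.6, -322.4], [672.7, -222.9], [510.5, -217.9], [506.9, -317.7]] sides [np.float64(0.0996), np.float64(0.1623), np.float64(0.0999), np.float64(0.1618)]
well nose [[653.4, -292.5], [655.5, -251.0]] sides [np.float64(0.0415), np.float64(0.0415)]
row 190 [(259.5, 31), (273.5, 118), (276.5, -47), (277.5, -56), (281.5, 51), (282.5, 54), (290.5, -53), (291.5, -61), (293.5, 20), (302.5, -23), (303.5, -76), (304.5, -61), (332.5, 19), (333.5, 75), (334.5, 36), (342.5, -24), (343.5, -47), (344.5, -32), (345.5, 32), (354.5, -22), (357.5, 140), (374.5, -63), (375.5, -95)]
row 230 [(261.5, 35), (262.5, 42), (265.5, -39), (275.5, 58), (305.5, 81), (342.5, -43), (343.5, -44), (356.5, 27), (357.5, 106), 
[... 703 characters left out ...]
, 50), (342.5, 78), (373.5, -84), (374.5, -60)]
col 290 [(189.5, 70), (205.5, -111), (231.5, 51), (232.5, 72), (260.5, -34), (261.5, -95), (273.5, 61), (274.5, 60), (313.5, -165)]
col 300 [(244.5, 43), (245.5, 30), (247.5, 38), (248.5, 78), (277.5, -25), (283.5, -63), (297.5, 53), (298.5, 87), (313.5, -165)]
col 322 [(244.5, 41), (247.5, 68), (248.5, 61), (282.5, -38), (283.5, -92), (297.5, 61), (298.5, 62), (312.5, -82), (313.5, -72)]
col 345 [(241.5, -26), (243.5, 27), (244.5, 20), (252.5, 39), (257.5, -41), (272.5, 61), (273.5, 78), (312.5, -119), (313.5, -31)]
col 365 [(234.5, 76), (235.5, 45), (277.5, -162), (278.5, 19), (279.5, 24), (286.5, 26), (287.5, 79), (288.5, 33), (312.5, -160)]
```

```bash
python3 - <<'E'
from h import *
rel(Rt(0.7,90),pos=[.510,.0112,.21])
E
```

```text
t 11.68 shift [ -59.7  272.4 -210. ] turn [ 0.21 -0.04  3.69] 3.7
```

Call:
{"method": "arm_command", "body": {"rows": "-5 20 0 0 0 0; -12 60 0 0 0 1; -22 110 -10 0 0 2; -35 160 -40 0 0 3; -45 205 -80 0 0 3.7; -55 245 -130 0.2 0 3.7; -59 268 -180 0.2 0 3.7; -60 272 -205 0.2 0 3.7; -60 272 -210 0.2 0 3.7; -60 272 -210 0.2 0 3.7"}}

```text
t: 12.92
tool_pos: [0.5099, 0.0112, 0.2112]
tool_rot: [-0.02, 3.141, -0.001]
contact_force: [-0.0, -0.1, 0.5]
opening: 0.0854
```

```bash
python3 - <<'E'
from h import *
rel(Rt(0.7,90),pos=[.510,.0112,.134])
E
```

```text
t 12.93 shift [  0.1   0.  -77.2] turn [ 0.02  0.05 -0.05] 0.1
```

Call:
{"method": "arm_command", "body": {"rows": "0 0 -20 0 0 0; 0 0 -45 0 0 0; 0 0 -65 0 0 0; 0 0 -75 0 0 0; 0 0 -77 0 0 0; 0 0 -77 0 0 0"}}

```text
t: 13.68
tool_pos: [0.5104, 0.011, 0.1348]
tool_rot: [-0.02, 3.139, -0.001]
contact_force: [0.2, 0.4, -0.2]
opening: 0.0856
```

Call:
{"method": "arm_command", "body": {"rows": "0 0 0 0 0 0; 0 0 0 0 0 0; 0 0 0 0 0 0; 0 0 0 0 0 0; 0 0 0 0 0 0; 0 0 0 0 0 0; 0 0 0 0 0 0; 0 0 0 0 0 0", "jaw": 0, "squeeze": 80}}

```text
t: 14.68
tool_pos: [0.5108, 0.011, 0.1352]
tool_rot: [-0.02, 3.139, -0.001]
contact_force: [0.3, 0.3, 3.6]
opening: 0.0165
```

```bash
python3 - <<'E'
from h import *
o=monitor.get_obs(); print(o)
E
```

```text
{'t': 14.675, 'q': array([-1.24103055e-01, -5.17888456e-02,  2.01506697e+00, -1.82026276e-04,
        1.17533775e+00, -1.70748757e+00]), 'dq': array([ 0.00066091,  0.00030784, -0.00010403, -0.00126593,  0.00168664,
       -0.00059921]), 'effort': array([ 3.00063891e-02, -2.86616635e+01, -3.08010435e+01, -1.63300289e-01,
        1.25775495e-02, -1.80607284e-01]), 'tool_pos': array([0.51075729, 0.01102609, 0.13522982]), 'tool_rot': array([-1.98645570e-02,  3.13860002e+00, -8.68969317e-04]), 'contact_force': array([0.32486803, 0.31451152, 3.60820539]), 'wrist_torque': array([ 0.10586801, -0.04661862, -0.15516006]), 'opening': 0.01650583096764034}
```

Call:
{"method": "arm_command", "body": {"rows": "0 0 2 0 0 0; 0 0 6 0 0 0; 0 0 12 0 0 0; 0 0 30 0 0 0; 0 0 60 0 0 0; 0 0 95 0 0 0; 0 0 125 0 0 0; 0 0 140 0 0 0; 0 0 145 0 0 0; 0 0 145 0 0 0"}}

```text
t: 15.92
tool_pos: [0.5104, 0.0111, 0.2794]
tool_rot: [-0.02, 3.14, -0.001]
contact_force: [-1.2, -0.1, -6.5]
opening: 0.0164
```

```bash
python3 - <<'E'
from h import *
o=monitor.get_obs(); print(o["contact_force"],o["wrist_torque"],o["opening"])
rel(Rt(-1.9,90),pos=[.5897+.0008,-.2702,.28])
E
```

```text
[-1.18899527 -0.13247625 -6.50952162] [-0.03514648 -0.04629498  0.01692612] 0.01638348314786983
t 15.93 shift [  80.1 -281.3    0.6] turn [ 0.03  0.09 -2.63] 2.6
```

Call:
{"method": "arm_command", "body": {"rows": "4 -15 0 0 0 0; 12 -45 0 0 0 -0.5; 24 -85 0 0 0 -1; 36 -125 0 0 0 -1.5; 48 -165 0 0 0 -2; 59 -205 0 0 0 -2.6; 68 -240 0 0 0 -2.6; 76 -266 0 0 0 -2.6; 80 -281 0 0 0 -2.6; 80 -281 0 0 0 -2.6; 80 -281 0 0 0 -2.6"}}

```text
t: 17.3
tool_pos: [0.5901, -0.2691, 0.2789]
tool_rot: [0.05, 3.141, 0.001]
contact_force: [-0.3, 0.8, -5.2]
opening: 0.0164
```

```bash
python3 - <<'E'
from h import *
import pickle
rel(Rt(-1.9,90),pos=[.5905,-.2702,.213])
for n in ("scene","wrist","top"):
    d=cam(n); pickle.dump(d,open(n+"6.pkl","wb")); save(d,n+"6")
A=cv2.imread("pics/wrist6.png")[60:360,120:520]
s=cv2.imread("pics/scene6.png")[180:410,150:320]; B=cv2.resize(s,(400,541),interpolation=cv2.INTER_CUBIC)
M=np.zeros((541,800,3),np.uint8); M[:300,:400]=A; M[:,400:]=B
t=cv2.imread("pics/top6.png")[150:240,360:450]; M[300:541,:241]=cv2.resize(t,(241,241),interpolation=cv2.INTER_CUBIC)
cv2.imwrite("pics/m6.png",M)
E
```

```text
t 17.3 shift [  0.4  -1.1 -65.9] turn [-0.04  0.03 -0.06] 0.1
```

View pics/m6.png

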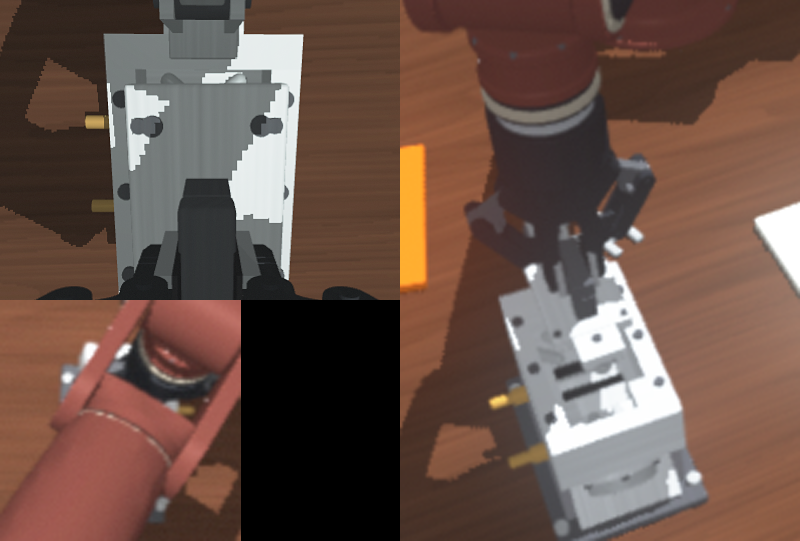

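```bash
python3 - <<'E'
from h import *
import pickle
d=pickle.load(open("wrist6.pkl","rb"))
r=onz(d,[(224,94),(423,95)],.125); p=onz(d,[(246,146.5),(412,143.5)],.1937)
for n,X in(("rim rear",r),("plate rear",p)):
    v=X[1]-X[0]; print(n,(X*1e3).round(1).tolist(),np.linalg.norm(v),"mid",X.mean(0),"yaw",-np.degrees(np.arctan2(v[0],v[1])))
a=np.radians(-1.9); u=np.array([np.cos(a),np.sin(a),0])
print("rim origin",r.mean(0)+.081*u,"cell origin",p.mean(0)+.060*u)
E
```

```text
rim rear [[507.4, -317.7, 125.0], [510.9, -218.2, 125.0]] 0.0994721782560409 mid [ 0.50912691 -0.26794878  0.125     ] yaw -2.018885521284258
plate rear [[530.9, -296.0, 193.7], [531.6, -236.6, 193.7]] 0.05935977848343867 mid [ 0.53124991 -0.26628457  0.1937    ] yaw -0.7592173870057385
rim origin [ 0.59008237 -0.27063435  0.125     ] cell origin [ 0.59121692 -0.26827388  0.1937    ]
```

Call:
{"method": "arm_command", "body": {"rows": "-0.5 -1.8 -5 0 0 -0.6; -0.7 -1.8 -12 0 0 -1.2; -0.7 -1.8 -20 0 0 -1.2; -0.7 -1.8 -28 0 0 -1.2; -0.7 -1.8 -36 0 0 -1.2; -0.7 -1.8 -44 0 0 -1.2; -0.7 -1.8 -51 0 0 -1.2; -0.7 -1.8 -56 0 0 -1.2; -0.7 -1.8 -59 0 0 -1.2; -0.7 -1.8 -60 0 0 -1.2; -0.7 -1.8 -60 0 0 -1.2"}}

```text
t: 18.82
tool_pos: [0.5897, -0.2708, 0.2197]
tool_rot: [0.082, 3.139, -0.001]
contact_force: [0.6, 0.2, -5.3]
opening: 0.0165
```

Call:
{"method": "arm_command", "body": {"rows": "0 0 -2 0 0 0; 0 0 -4 0 0 0; 0 0 -5 0 0 0; 0 0 -5 0 0 0; 0 0 -5 0 0 0"}}

```text
t: 19.45
tool_pos: [0.5897, -0.2708, 0.2148]
tool_rot: [0.082, 3.139, -0.001]
contact_force: [-0.9, -1.0, -5.8]
opening: 0.0161
```

```bash
python3 - <<'E'
from h import *
o=monitor.get_obs(); print(o["contact_force"],o["wrist_torque"],o["tool_pos"])
E
```

```text
[-0.86552758 -0.97513838 -5.76728769] [ 0.04503864 -0.05406456  0.01092781] [ 0.58974952 -0.27083096  0.21476902]
```

Call:
{"method": "arm_command", "body": {"rows": "0 0 -0.5 0 0 0; 0 0 -1 0 0 0; 0 0 -1.5 0 0 0; 0 0 -2 0 0 0; 0 0 -2 0 0 0; 0 0 -2 0 0 0"}}

```text
t: 20.2
tool_pos: [0.5898, -0.2709, 0.2129]
tool_rot: [0.082, 3.138, -0.001]
contact_force: [1.1, 0.1, -5.6]
opening: 0.0165
```

```bash
python3 - <<'E'
from h import *
o=monitor.get_obs(); print(o["contact_force"],o["wrist_torque"],o["tool_pos"])
E
```

```text
[ 1.12543117  0.12970464 -5.59848288] [-0.12078752 -0.04409549  0.06019581] [ 0.58980064 -0.27093702  0.21287618]
```

Call:
{"method": "arm_command", "body": {"rows": "0 0 -0.5 0 0 0; 0 0 -1 0 0 0; 0 0 -1.5 0 0 0; 0 0 -1.5 0 0 0; 0 0 -1.5 0 0 0"}}

```text
t: 20.82
tool_pos: [0.5901, -0.271, 0.2123]
tool_rot: [0.082, 3.137, -0.002]
contact_force: [-0.9, 1.5, 1.2]
opening: 0.0163
```

```bash
python3 - <<'E'
from h import *
o=monitor.get_obs(); print(o["contact_force"],o["wrist_torque"],o["tool_pos"])
E
```

```text
[-0.91687419  1.46730433  1.18793434] [0.24415807 0.22609498 0.166594  ] [ 0.59011937 -0.27101785  0.21226826]
```

Call:
{"method": "arm_command", "body": {"rows": "0 0 -0.3 0 0 0; 0 0 -0.5 0 0 0; 0 0 -0.5 0 0 0", "squeeze": 20}}

```text
t: 21.2
tool_pos: [0.5902, -0.271, 0.2122]
tool_rot: [0.082, 3.137, -0.002]
contact_force: [-1.9, 1.8, 1.8]
opening: 0.0163
```

Call:
{"method": "arm_command", "body": {"rows": "0 0 0 0 0 0; 0 0 0 0 0 0; 0 0 0 0 0 0; 0 0 0 0 0 0; 0 0 0 0 0 0; 0 0 30 0 0 0; 0 0 70 0 0 0; 0 0 120 0 0 0; 0 0 170 0 0 0; 0 0 205 0 0 0; 0 0 207 0 0 0; 0 0 207 0 0 0", "jaw": 0.7}}

```text
t: 22.7
tool_pos: [0.59, -0.2709, 0.4179]
tool_rot: [0.082, 3.138, -0.001]
contact_force: [-0.2, -0.5, -0.2]
opening: 0.06
```

```bash
python3 - <<'E'
from h import *
import pickle
rel(Rt(-1.9,90),pos=[.5697,-.2614,.42])
d=cam("wrist"); pickle.dump(d,open("w7.pkl","wb")); save(d,"w7",(170,20,470,330),2)
A=cv2.resize(cv2.imread("pics/w7.png"),(500,517))
s=cam("scene"); pickle.dump(s,open("s7.pkl","wb")); save(s,"s7")
B=cv2.resize(cv2.imread("pics/s7.png")[190:410,180:300],(300,550),interpolation=cv2.INTER_CUBIC)
M=np.zeros((550,800,3),np.uint8); M[:517,:500]=A; M[:,500:]=B; cv2.imwrite("pics/m7.png",M)
E
```

```text
t 22.7 shift [-20.3   9.5   2.1] turn [0.03 0.12 1.09] 1.1
```

View pics/m7.png

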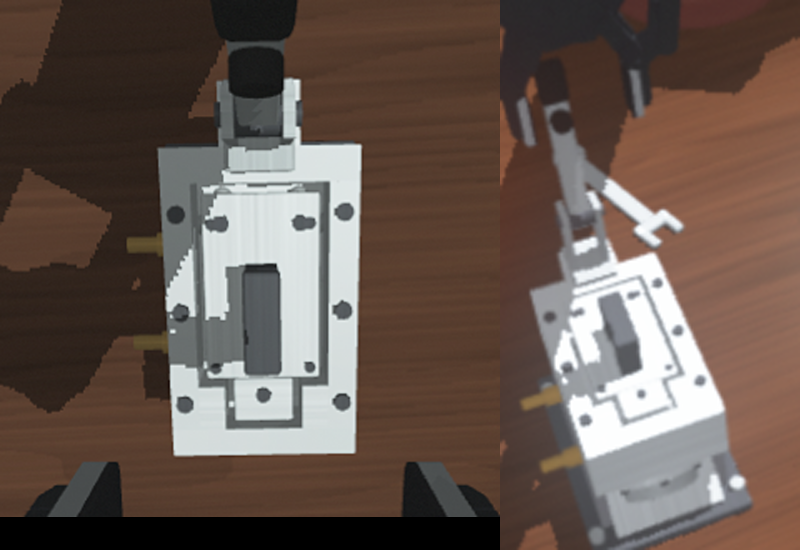

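```bash
python3 - <<'E'
from h import *
a=np.radians(-1.95); u=np.array([np.cos(a),np.sin(a)]); O=np.array([.5897,-.2703])
o=monitor.get_obs(); p0=o["tool_pos"]; rel(Rt(-1.95,90),pos=p0)
def f(x,z,n): 
    w=np.r_[O+u*x/1000,z/1000]; print(n,w.round(4),((w-p0)*1000).round(0))
f(-195,418,"behind hi"); f(-195,345,"behind lo"); f(-150,345,"");f(-111,348,"upright")
for th in (1.4,1.2,1.0,.8,.6,.45,.3,.2,.1,.05,0):
    r=100+8*(1.4-th)/1.4; f(-92+r*np.cos(th)-8*np.sin(th)-11, 179+r*np.sin(th)+8*np.cos(th)+73, th)
E
```

```text
t 22.8 shift [0. 0. 0.] turn [-0.05 -0.01  1.04] 1.0
behind hi [ 0.3948 -0.2637  0.418 ] [-195.    7.    2.]
behind lo [ 0.3948 -0.2637  0.345 ] [-195.    7.  -71.]
 [ 0.4398 -0.2652  0.345 ] [-150.    6.  -71.]
upright [ 0.4788 -0.2665  0.348 ] [-111.    4.  -68.]
1.4 [ 0.4959 -0.2671  0.3519] [-94.   4. -64.]
1.2 [ 0.5159 -0.2678  0.3492] [-74.   3. -67.]
1.0 [ 0.5353 -0.2684  0.3424] [-55.   2. -74.]
0.8 [ 0.553  -0.2691  0.3318] [-37.   2. -85.]
0.6 [ 0.5685 -0.2696  0.3176] [-21.   1. -99.]
0.45 [ 0.5782 -0.2699  0.3051] [ -12.    1. -111.]
0.3 [ 0.5859 -0.2702  0.2911] [  -4.    1. -125.]
0.2 [ 0.5898 -0.2703  0.2811] [   0.    1. -135.]
0.1 [ 0.5928 -0.2704  0.2707] [   3.    0. -146.]
0.05 [ 0.5939 -0.2704  0.2654] [   4.    0. -151.]
0 [ 0.5947 -0.2705  0.26  ] [   5.    0. -156.]
```

Call:
{"method": "arm_command", "body": {"rows": "0 0 5 0 0 1.1; -20 1 10 0 0 1.1; -60 2 10 0 0 1.1; -100 3 10 0 0 1.1; -140 5 8 0 0 1.1; -175 6 4 0 0 1.1; -193 7 0 0 0 1.1; -195 7 -20 0 0 1.1; -195 7 -50 0 0 1.1; -195 7 -70 0 0 1.1; -195 7 -73 0 0 1.1; -195 7 -73 0 0 1.1", "jaw": 0}}

```text
t: 24.3
tool_pos: [0.3952, -0.2639, 0.3435]
tool_rot: [-0.051, -3.141, -0.001]
contact_force: [0.7, 0.3, 0.2]
opening: 0.0
```

Call:
{"method": "arm_command", "body": {"rows": "15 0 0 0 0 0; 30 -1 0 0 0 0; 42 -1 0 0 0 0; 54 -2 1 0 0 0; 65 -2 2 0 0 0; 75 -2 3 0 0 0; 84 -3 5 0 0 0; 93 -3 7 0 0 0; 101 -3 8 0 0 0; 111 -4 8 0 0 0; 121 -4 6 0 0 0; 121 -4 6 0 0 0"}}

```text
t: 25.8
tool_pos: [0.5172, -0.2679, 0.3496]
tool_rot: [0.05, 3.14, 0.001]
contact_force: [0.5, 0.4, -0.1]
opening: -0.0001
```

```bash
python3 - <<'E'
from h import *
o=monitor.get_obs(); print(o["contact_force"],o["wrist_torque"],o["tool_pos"])
E
```

```text
[ 0.45080915  0.44828545 -0.13121374] [0.01333754 0.0240393  0.00453837] [ 0.51718977 -0.26790371  0.34961215]
```

Call:
{"method": "arm_command", "body": {"rows": "9 0 -3 0 0 0; 18 -1 -7 0 0 0; 27 -1 -12 0 0 0; 36 -1 -18 0 0 0; 44 -2 -25 0 0 0; 51 -2 -32 0 0 0; 57 -2 -39 0 0 0; 61 -2 -44 0 0 0"}}

```text
t: 26.8
tool_pos: [0.5785, -0.27, 0.305]
tool_rot: [0.05, 3.14, 0.001]
contact_force: [-1.8, -0.4, 0.3]
opening: 0.0
```

```bash
python3 - <<'E'
from h import *
import pickle
o=monitor.get_obs(); print(o["contact_force"],o["wrist_torque"],o["tool_pos"])
d=cam("scene"); pickle.dump(d,open("s8.pkl","wb"))
s=pickle.load(open("s7.pkl","rb")); a=np.radians(-1.95)
def P(th,r,h=0):
    x=(-92+r*np.cos(th)-h*np.sin(th))/1000; return [.5897+x*np.cos(a),-.2703+x*np.sin(a),(179+r*np.sin(th)+h*np.cos(th))/1000]
for n,dd in(("before",s),("now",d)):
    g=cv2.cvtColor(dd["frame"],cv2.COLOR_RGB2GRAY)
    for th in (1.9,1.2,.6,.45,.3):
        q=proj(dd,[P(th,r) for r in (50,70,113,122)]).round().astype(int); print(n,th,q.tolist(),[int(g[y,x]) for x,y in q])
E
```

```text
[-1.77731858 -0.39368233  0.25384616] [-0.02653065  0.31158185 -0.0086167 ] [ 0.57851583 -0.2699661   0.30502367]
before 1.9 [[207, 252], [204, 243], [199, 221], [198, 216]] [132, 78, 41, 39]
before 1.2 [[212, 265], [211, 260], [210, 249], [210, 246]] [147, 145, 125, 98]
before 0.6 [[216, 280], [218, 282], [222, 287], [223, 288]] [78, 118, 184, 202]
before 0.45 [[217, 284], [220, 288], [224, 296], [226, 298]] [144, 129, 243, 238]
before 0.3 [[218, 288], [221, 293], [227, 305], [228, 307]] [199, 132, 252, 237]
now 1.9 [[207, 252], [204, 243], [199, 221], [198, 216]] [48, 47, 44, 122]
now 1.2 [[212, 265], [211, 260], [210, 249], [210, 246]] [51, 50, 48, 47]
now 0.6 [[216, 280], [218, 282], [222, 287], [223, 288]] [98, 122, 80, 79]
now 0.45 [[217, 284], [220, 288], [224, 296], [226, 298]] [107, 110, 68, 67]
now 0.3 [[218, 288], [221, 293], [227, 305], [228, 307]] [122, 65, 252, 237]
```

Call:
{"method": "arm_command", "body": {"rows": "4 0 -7 0 0 0; 7 0 -14 0 0 0; 11 0 -24 0 0 0; 13 -0.5 -30 0 0 0; 14 -0.5 -35 0 0 0; 15 -0.5 -38 0 0 0; 15 -0.5 -40 0 0 0; 15 -0.5 -40 0 0 0"}}

```text
t: 27.85
tool_pos: [0.5937, -0.2703, 0.2643]
tool_rot: [0.05, 3.14, 0.002]
contact_force: [-0.3, 0.2, 0.3]
opening: -0.0003
```

Call:
{"method": "arm_command", "body": {"rows": "0 0 -1 0 0 0; 0 0 -2 0 0 0; 0 0 -3 0 0 0; 0 0 -4 0 0 0; 0 0 -4 0 0 0"}}

```text
t: 28.48
tool_pos: [0.5938, -0.2703, 0.2603]
tool_rot: [0.05, 3.139, 0.002]
contact_force: [0.5, -0.3, 0.8]
opening: 0.0002
```

Call:
{"method": "arm_command", "body": {"rows": "0 0 -0.7 0 0 0; 0 0 -1.4 0 0 0; 0 0 -2 0 0 0; 0 0 -2 0 0 0"}}

```text
t: 28.98
tool_pos: [0.5937, -0.2703, 0.2581]
tool_rot: [0.05, 3.14, 0.002]
contact_force: [1.1, -0.7, 0.7]
opening: -0.0001
```

Call:
{"method": "arm_command", "body": {"rows": "0 0 -0.5 0 0 0; 0 0 -1 0 0 0; 0 0 -1.5 0 0 0; 0 0 -1.5 0 0 0"}}

```text
t: 29.48
tool_pos: [0.5938, -0.2703, 0.2571]
tool_rot: [0.05, 3.14, 0.001]
contact_force: [0.4, 0.8, 3.9]
opening: 0.0001
```

Call:
{"method": "arm_command", "body": {"rows": "0 0 -0.5 0 0 0; 0 0 -1 0 0 0; 0 0 -1.5 0 0 0; 0 0 -1.5 0 0 0"}}

```text
t: 29.98
tool_pos: [0.5938, -0.2703, 0.257]
tool_rot: [0.05, 3.139, 0.001]
contact_force: [-2.6, 1.8, 7.3]
opening: 0.0
```

Call:
{"method": "arm_command", "body": {"rows": "0 0 -1.5 0 0 0; 0 0 -2.5 0 0 0; 0 0 -3.5 0 0 0; 0 0 -4.5 0 0 0; 0 0 -4.5 0 0 0; 0 0 -4.5 0 0 0"}}

```text
t: 30.72
tool_pos: [0.5939, -0.2703, 0.2567]
tool_rot: [0.05, 3.139, 0.0]
contact_force: [-6.9, 4.4, 16.8]
opening: 0.0002
```

Call:
{"method": "arm_command", "body": {"rows": "0 0 -4.5 0 0 0; 0 0 -5.5 0 0 0; 0 0 -6.5 0 0 0; 0 0 -7.5 0 0 0; 0 0 -7.5 0 0 0; 0 0 -7.5 0 0 0"}}

```text
t: 31.48
tool_pos: [0.5939, -0.2703, 0.2564]
tool_rot: [0.049, 3.138, -0.001]
contact_force: [-12.7, 6.8, 26.9]
opening: -0.0006
```

Call:
{"method": "arm_command", "body": {"rows": "0 0 -4 0 0 0; 0 0 0 0 0 0; 0 0 5 0 0 0; 0 0 20 0 0 0; 0 0 50 0 0 0; 0 0 90 0 0 0; 0 0 130 0 0 0; 0 0 160 0 0 0; 0 0 163 0 0 0; 0 0 163 0 0 0"}}

```text
t: 32.72
tool_pos: [0.5938, -0.2703, 0.4184]
tool_rot: [0.049, 3.139, -0.001]
contact_force: [-0.0, -0.0, -0.4]
opening: 0.0001
```

```bash
python3 - <<'E'
from h import *
import pickle
o=monitor.get_obs(); print(o["contact_force"],o["tool_pos"])
d=cam("wrist"); save(d,"w9"); pickle.dump(d,open("w9.pkl","wb")); w7=pickle.load(open("w7.pkl","rb"))
s=cam("scene"); save(s,"s9"); t=cam("top"); save(t,"t9")
a=np.radians(-1.95)
def P(x,y,z): return [.5897+(x*np.cos(a)-y*np.sin(a))/1000,-.2703+(x*np.sin(a)+y*np.cos(a))/1000,z/1000]
g=cv2.cvtColor(d["frame"],cv2.COLOR_RGB2GRAY); gs=cv2.cvtColor(s["frame"],cv2.COLOR_RGB2GRAY)
for n,dd,G in(("wrist",d,g),("scene",s,gs)):
    for z in(185,200,215):   # lever bar/grip if level (z=185 top) 
        q=proj(dd,[P(x,0,z) for x in(-50,-20,10,21,30,40)]).round().astype(int); print(n,z,q.tolist(),[int(G[y,x]) for x,y in q])
# grip end in wrist: dark extent along lever axis, z=185
L=proj(d,[P(x,0,185) for x in range(-90,60,3)]).round().astype(int); print([int(g[y,x]) for x,y in L])
L=proj(d,[P(15,y,185) for y in range(-24,25,2)]).round().astype(int); print([int(g[y,x]) for x,y in L])
# plate corners now vs before lever
for n,dd in(("w7",w7),("w9",d)):
    G=cv2.cvtColor(dd["frame"],cv2.COLOR_RGB2GRAY)
    L=proj(dd,[P(-48,y,127) for y in np.arange(-40,41,1)]).round().astype(int); print(n,"across -48",[int(G[y,x]) for x,y in L])
    L=proj(dd,[P(x,-14,127) for x in np.arange(40,76,1)]).round().astype(int); print(n,"nose",[int(G[y,x]) for x,y in L])
# bystanders moved?
t0=pickle.load(open("top0.pkl","rb"))["frame"].astype(int); df=np.abs(t["frame"].astype(int)-t0).sum(2)
for n,(x,y) in dict(tape=(255,280),spanner=(378,293),tin=(308,152)).items(): print(n,(df[y-25:y+26,x-25:x+26]>90).mean().round(3))
E
```

```text
[-0.00396848 -0.03969686 -0.38309984] [ 0.59376866 -0.27026925  0.41836103]
wrist 185 [[327, 144], [327, 187], [326, 228], [326, 242], [326, 254], [326, 267]] [194, 189, 181, 44, 42, 42]
wrist 200 [[327, 145], [327, 190], [326, 233], [326, 248], [326, 260], [326, 273]] [195, 188, 33, 46, 43, 181]
wrist 215 [[327, 146], [327, 194], [326, 238], [326, 254], [326, 267], [326, 280]] [194, 187, 44, 42, 42, 217]
scene 185 [[218, 289], [223, 301], [228, 313], [229, 317], [231, 321], [233, 325]] [244, 217, 193, 85, 85, 82]
scene 200 [[217, 283], [222, 295], [226, 307], [228, 312], [230, 315], [232, 320]] [246, 246, 155, 236, 85, 85]
scene 215 [[216, 278], [221, 289], [225, 301], [227, 306], [229, 310], [231, 314]] [243, 242, 217, 211, 230, 87]
[102, 81, 196, 202, 93, 92, 92, 172, 197, 196, 196, 195, 195, 195, 194, 195, 193, 193, 192, 191, 191, 191, 189, 189, 188, 187, 188, 188, 122, 191, 64, 87, 87, 192, 169, 44, 44, 44, 44, 44, 42, 45, 42, 42, 39, 181, 217, 217, 217, 203]
[112, 46, 46, 110, 112, 107, 112, 28, 40, 43, 42, 43, 44, 45, 44, 42, 40, 206, 220, 221, 223, 138, 88, 82, 161]
w7 across
[... 498 characters left out ...]
 204, 108, 97, 97, 90, 113, 182, 222, 218, 217, 217, 217, 217, 217, 217, 218, 217]
w9 across -48 [48, 49, 110, 116, 112, 91, 88, 87, 90, 93, 103, 115, 117, 114, 113, 117, 118, 117, 105, 98, 98, 107, 114, 114, 112, 114, 116, 116, 118, 103, 153, 200, 203, 198, 197, 197, 196, 194, 191, 188, 194, 200, 204, 202, 202, 201, 199, 197, 188, 218, 228, 228, 230, 230, 228, 230, 236, 164, 83, 81, 87, 169, 219, 233, 218, 218, 226, 229, 228, 143, 82, 88, 88, 85, 212, 231, 234, 167, 80, 93, 94]
w9 nose [113, 116, 118, 118, 117, 116, 160, 236, 233, 230, 230, 230, 229, 227, 226, 228, 229, 229, 229, 227, 192, 74, 97, 91, 112, 181, 222, 218, 217, 218, 217, 217, 217, 217, 217, 217]
tape 0.0
spanner 0.534
tin 0.0
```

Call:
{"method": "arm_command", "body": {"rows": "-10 50 10 0 0 0; -30 110 20 0 0 0; -60 170 20 0 0 0; -90 230 20 0 0 0; -120 290 20 0 0 0; -140 350 20 0 0 0; -150 400 20 0 0 0; -150 420 20 0 0 0; -150 420 20 0 0 0"}}

```text
t: 34.0
tool_pos: [0.4429, 0.1512, 0.4356]
tool_rot: [-0.044, -3.139, -0.001]
contact_force: [0.0, -0.1, -0.4]
opening: 0.0002
```

```bash
python3 - <<'E'
from h import *
import pickle
t0=pickle.load(open("top0.pkl","rb")); s0=pickle.load(open("scene0.pkl","rb")); t=cam("top"); s=cam("scene"); save(t,"t10"); save(s,"s10")
def frac(A,B,b): x0,y0,x1,y1=b; return ((np.abs(A["frame"].astype(int)-B["frame"].astype(int)).sum(2)[y0:y1,x0:x1])>90).mean().round(3)
print("top: spanner",frac(t0,t,(360,262,395,325)),"tin",frac(t0,t,(290,130,325,170)),"tape",frac(t0,t,(235,260,275,300)))
print("scene: carton",frac(s0,s,(425,262,458,300)),"tape",frac(s0,s,(345,208,388,245)),"spanner",frac(s0,s,(225,262,252,285)),"tin",frac(s0,s,(380,325,428,385)))
a=np.radians(-1.95)
def P(x,y,z): return [.5897+(x*np.cos(a)-y*np.sin(a))/1000,-.2703+(x*np.sin(a)+y*np.cos(a))/1000,z/1000]
# grip blob: dark pixels near the mount in top & scene
for n,d in(("top",t),("scene",s)):
    g=cv2.cvtColor(d["frame"],cv2.COLOR_RGB2GRAY); c=proj(d,[P(23,0,179)])[0].round().astype(int)
    w=22; sub=g[c[1]-w:c[1]+w,c[0]-w:c[0]+w]; m=(sub<75).astype(np.uint8)
    k,l,st,ce=cv2.connectedComponentsWithStats(m); 
    print(n,"pred",c,"pred grip ends",proj(d,[P(12,0,179),P(33,0,179)]).round(1).tolist(),[(st[i].tolist(),(ce[i]+c-w).round(1).tolist()) for i in range(1,k) if st[i][4]>15])
    L=proj(d,[P(x,0,185) for x in range(-30,60,3)]).round().astype(int); print([int(g[y,x]) for x,y in L])
E
```

```text
top: spanner 0.0 tin 0.0 tape 0.374
scene: carton 0.0 tape 0.0 spanner 0.0 tin 0.0
top pred [411 180] pred grip ends [[411.1, 184.1], [411.3, 176.8]] [([20, 17, 7, 9, 49], [411.9, 179.1]), ([39, 21, 3, 10, 21], [428.6, 183.2]), ([38, 35, 6, 9, 25], [429.0, 196.4])]
[251, 251, 251, 251, 251, 250, 249, 226, 232, 227, 207, 231, 245, 246, 159, 70, 61, 60, 61, 58, 60, 58, 61, 80, 158, 248, 255, 255, 255, 255]
scene pred [230 320] pred grip ends [[228.2, 315.6], [231.8, 324.4]] []
[245, 246, 245, 243, 219, 140, 124, 94, 90, 108, 214, 155, 206, 238, 197, 88, 88, 89, 89, 88, 89, 89, 89, 88, 84, 80, 81, 134, 128, 199]
```

```bash
python3 -c "
from h import *
print(workorder.finish_job(), monitor.get_obs()['t'])"
```

```text
the job is handed in; nothing more can be done
the job is handed in; nothing more can be done
```

I finished all the steps in the order asked and handed the job in at about 34 s of the 67 s. It reports no verdict, so success rests on the checks below.

**What I did:** I drew the cell out of the rack by its square end and set it on the white board. I released it there, took it by the handle and lowered it into the well, nose to the narrow end. Then I swung the lever over and pressed it down.

**Last checks:**
- **Seating:** the cell's whole weight came onto the seats at tool height 212.3 mm (212.2 expected). In the picture after release, the gaps round the plate in the well looked even. I did not test for rocking directly.
- **Lever:** contact began close to the level angle, and I pressed with 27 N on the fingertips. That press also carried about 14 N of sideways force. I did not press or touch it again after lifting off.
- **Lever angle afterwards:** the top view put the grip centre about 1.3 pixels (roughly 4 mm) from where a level lever should be. The wrist view showed the grip's end about 10 mm beyond the predicted point. I put both down to the grip's size. The scene-view blob check found nothing, so it gave no confirmation.
- **Bystanders:** the tape, spanner, tin and carton were unchanged in the scene view. The top view agreed for the spanner and tin. Its tape check showed a change, most likely because the arm was over the tape at that moment; I did not look again.

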